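Hold the beam shutter half open in front of the turned sensor head

TASK

Set up the half-beam check on the metal plate: turn the round sensor head in its cup until its side snout points squarely along the mark on the cup, leave it seated upright there and let go of it. Only then slide the sprung shutter by its upright tab against its spring to the half-travel mark, never anywhere near fully open, and finish the program while still holding it steadily there with the gripper fingers: do not let go at the end. Leave all the other things on the plate and table where they are.

Things in the scene. Friction and masses are not known exactly. Their poses are not given: they have to be found in the camera images.
- plate: Fixed aluminium plate, 300 (x) x 460 (y) x 10 mm. Origin: centre of its underside; z up. Fixed on it, in its frame, mm: black shutter guide (x -70..110, y 12..48, top z 68; round spring barrel on to x 145), grey emitter box (x -30..30, y 130..210, top z 75; nozzle to y 108), brown L fence (top z 40, at x 117..143 for y -225..-25 and at y -225..-199 for x -3..117).
- shutter (a joint): Slide of the shutter along plate +x, in m: 0 = closed (where its spring keeps it), 0.060 = fully open, 0.030 = half travel. A spring always pushes it shut: about 3 N at 0, 7.5 N at half, 12 N at full, plus about 0.4 N friction; let go, it closes by itself.
- tab (a point): Centre of the top of the shutter's upright steel tab; moves with the shutter. The tab is 14 mm along plate x (the slide), 22 mm along plate y, and stands free above the guide, z 70 to 110 mm in the plate's frame. Closed, it is at plate x 0, y 30 mm. A thin pointer bar at its foot, at its centre, crosses the guide tops.
- half_mark (a point): Fixed point at which tab lies when the shutter is at exactly half travel (plate x 30, y 30, z 110 mm). Below it the half-travel mark is the long, wide bright line across both guide tops, midway between the two short thin lines for closed and fully open.
- cup: Fixed round grey cup on the plate, flange 96 mm across. Rim 54 mm outer diameter, 15 mm high; bore 42 mm; inner floor 5 mm above the origin, which is the centre of its underside (on the plate's top). Its +x axis points along the mark: a raised dark rib on the flange, 20 x 5 mm, 27.5 to 47.5 mm from the axis, on the side towards the shutter (plate +y).
- sensor: Loose grey round sensor head, 40 mm diameter, 80 mm tall, 0.15 to 0.31 kg, standing in the cup with 1 mm clearance, free to turn. Origin: centre of its underside, 5 mm above the cup's origin. z up along its axis; +x points out through the snout; a dark line on its top points to the snout. Its smooth sides from 40 to 80 mm above the origin can be gripped from any direction.
- snout (a point): Centre of the end face of the sensor head's dark round snout (18 mm diameter), 35 mm out from the head's axis and 30 mm above its underside.
- module1: Bystander: loose black potted module, 45 x 28 x 26 mm, pins up, on the plate. Origin: centre of underside.
- module2: Bystander: the same kind of black module, on the plate.
- module3: Bystander: the same kind of black module, on the plate behind the emitter and shutter.
- screwdriver: Bystander: loose screwdriver lying on the table to the left.
- cap: Bystander: loose round aluminium cap, 44 mm diameter, 22 mm tall, on the table to the left.
- collar: Bystander: loose steel collar, 50 mm diameter, 16 mm tall, on the table to the right.
Things that resemble listed ones, but are neither listed nor needed, are in the scene too. Of the things that look like the sensor, the smallest one is meant.

How it is judged:
By the outcome, as a careful person would: the job done as asked, in the order asked, and still so for the second after the job is handed in, while the arm keeps its last pose, push and grip.
It also fails if it takes over 72 s, if anything falls off the work surface, if the arm or the gripper's body presses on something with over 40 N, if the wrist force passes 120 N, or if a joint passes its speed limit or range.

ROBOT

A 7-joint arm with a two-finger parallel gripper is mounted at the origin on the work surface. World frame = base frame: x ahead of the robot, y to its left, z up, the work surface at z = 0. Lengths are in m, angles in degrees, forces in N, time in s.
With the tool pointing down it reaches from about 0.425 to 0.875 m from the base axis. Payload 4.7 kg.
Tool frame: the origin (TCP) lies between the finger pads; the fingertips stand 14 mm ahead of it and the grasp point (between the pads) lies 5 mm behind it; z points along the fingers, y is the line along which they close (so a half turn about z gives the same grasp; the last joint's range is limited). The gripper opens to 87 mm and grips with 3 to 60 N. Pads are 19 mm wide; open, the fingers measure 117 mm over their backs; the gripper's body (75 mm by 190 mm) begins 51 mm behind the grasp point.
Start: joints at [-66.056, 18.392, -4.016, 83.108, 1.295, 78.541, -3.26], TCP at [0.255, 0.598, 0.237] pointing down, gripper open.
Joint ranges: [-163.93, 163.93], [-17.29, 119.83], [-79.2, 71.16], [3.27, 140.29], [-89.18, 269.18], [5.43, 117.66], [-154.24, 154.24]. Speed limits (degrees/s): [147.25, 147.25, 180, 180, 180, 180, 180].

INTERFACE

Orientations are given as a 3x3 rotation matrix whose columns are the frame's x, y, z axes.
In Python, from bench import status, viewer, bot gives the robot as it stands. The module is installed in compiled form; this text tells all that it offers.
- The arm moves only by the tool jog_arm, never from a script. Its argument "increments" is one flat list of numbers, 4 for each row, row after row: the shift along the tool's x, y, z in mm, then the turn about the tool's z in rad. In form: [x, y, z, roll, x, y, z, roll, ...]. A call has 1 to 12 rows; each row shifts and turns the commanded pose from where the row before left it, along the tool's axes as they then stand; what a row does not reach is not made up. A row lasts 1/12 s, in which the tool goes at most 41.7 mm and 7.16 degrees, less where a joint would pass 70% of its speed; a pose out of reach is approached as far as the arm can. A call is refused whole if a number of a shift passes 41.7 or a number of a turn 0.125, either way. A call with a gripper value outside its range is refused whole. "fingers" is the finger opening in mm, from 0 to 87, set as the call begins (left out, the last holds). The fingers move at their own pace and stop on an object; "grip_force" is the grip in N (left out, the last holds). Time passes only in rows, so rows that do not move let the fingers close. It gives the time, the measured TCP pose, the force, the opening and the grip force at its end, in the units of the state.
- status.observe(): the state, without advancing time (a new reading comes with each control period).
- viewer.read_camera(name): name is "scene" or "top" or "wrist"; returns the picture (420x560x3 uint8, red, green, blue); there is no depth.
- viewer.camera_info(name): a dict with "mtx" (3x3 intrinsics, pixels), "rvec" (rotation vector, rad) and "tvec" (3), from world to camera coordinates, as OpenCV has them. Camera axes: x right, y down, z forward; pixel columns grow to the right and rows downward; lengths in m; the calibration is good to about 2 mm. A picture is of the moment at which its call begins: read the wrist's pose just before it. camera_info takes no time and is no camera call; for the wrist camera it gives the pose at the moment of the call.
- bot.close_job(): hands the job in; it is judged then, once.
The state is a dict: "clock": time; "joint_pos": joint angles; "joint_vel": joint speeds; "effort": joint torques, N m; "eef_pos": TCP position; "orientation": TCP orientation; "contact_force": force on the tool from outside, world axes, zero at the start; "wrist_torque": the same for the moment, N m; "width": finger opening in m; "grasp_force": force on a finger pad.
Only numpy, scipy, OpenCV 4.12 (cv2) and the standard library are available. Lean on these libraries where they do the work, as an engineer would, in place of code of your own. Each camera call takes 0.05 s, during which the arm holds its last target. There are 200 camera calls.

## Working session

There is one attempt and no reset: what is moved stays moved. The work goes in short steps, Python scripts to look and compute and a tool call to move; the robot and the scene stay as the last step left them, time stands still between calls to the robot, and variables do not carry over. Pictures are saved under pics/ and viewed, at most 10 in all, crops included, and the job is handed in when it is done.

Besides the shell and the picture viewer there is one more tool, called by a JSON object that holds its "api" and its "payload", one argument or row to a line. jog_arm: Moves the arm, as the interface text tells. Its arguments: {"type":"object","properties":{"increments":{"type":"array","items":{"type":"number"}},"fingers":{"type":"number"},"grip_force":{"type":"number"}},"required":["increments"]}

```bash
mkdir -p pics; cat > h.py <<'E'
import numpy as np, cv2
from bench import status, viewer, bot
def cam(n):
    i=viewer.camera_info(n); R=cv2.Rodrigues(np.array(i["rvec"],float))[0]
    return np.array(i["mtx"],float),R,np.array(i["tvec"],float).ravel()
def ray(n,uv,z,c=None):
    K,R,t=c or cam(n); o=-R.T@t
    d=R.T@np.linalg.inv(K)@np.array([uv[0],uv[1],1.]); return o+d*(z-o[2])/d[2]
def proj(n,p,c=None):
    K,R,t=c or cam(n); q=K@(R@np.array(p,float)+t); return q[:2]/q[2]
def shot(n,f):
    im=viewer.read_camera(n)[:,:,::-1].copy(); cv2.imwrite(f"pics/{f}.png",im); return im
E
python3 - <<'E'
from h import *
a=shot("top","top0"); b=shot("scene","scene0")
for n in("top","scene"):
    K,R,t=cam(n); print(n,K[0,0],-R.T@t)
print({k:np.round(v,3) for k,v in status.observe().items()})
E
```

```text
top 477.3850309952395 [ 0.25467833 -0.03307499  1.42140467]
scene 499.8994936300336 [1.23016247 0.20855982 1.19275712]
{'clock': np.float64(0.1), 'joint_pos': array([-66.058,  18.436,  -4.014,  83.167,   1.295,  78.541,  -3.262]), 'joint_vel': array([-0.094, -0.09 , -0.013, -0.198, -0.07 ,  0.019,  0.019]), 'effort': array([ 0.0000e+00, -4.9257e+01, -4.0500e-01, -3.1340e+01, -6.4000e-02,
        3.9000e-02,  0.0000e+00]), 'eef_pos': array([0.255, 0.597, 0.236]), 'orientation': array([[-0.92 ,  0.393, -0.001],
       [ 0.393,  0.92 , -0.002],
       [-0.   , -0.002, -1.   ]]), 'contact_force': array([-0.433,  0.322,  0.35 ]), 'wrist_torque': array([0.024, 0.017, 0.043]), 'grasp_force': np.float64(0.0), 'width': np.float64(0.087)}
```

View pics/top0.png

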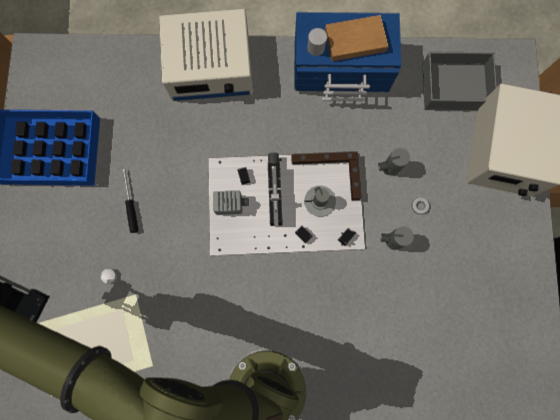

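View pics/scene0.png

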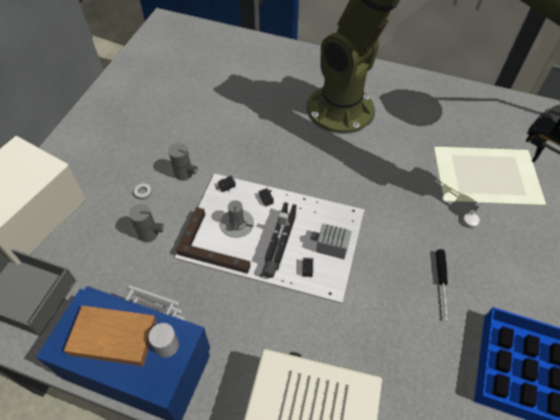

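The top view shows the robot base at the bottom, with the plate spanning (209..365, 152..255). There are three sensor-like heads: (320,198) in the cup on the plate, and (398,160) and (400,237) on the table. The one at (320,198) stands in the cup and looks smallest, so it fits the description. I'll confirm it in an enlarged crop and measure the plate.

```bash
python3 - <<'E'
from h import *
a=cv2.imread("pics/top0.png")
crop=cv2.resize(a[140:262,200:425],None,fx=3.5,fy=3.5,interpolation=cv2.INTER_CUBIC); cv2.imwrite("pics/crop0.png",crop)
h=cv2.cvtColor(a,cv2.COLOR_BGR2HSV)
m=((a.min(2)>175)).astype(np.uint8); m[:145]=0;m[262:]=0;m[:,:200]=0;m[:,372:]=0
p=np.argwhere(m)[:,::-1].astype(np.float32); r=cv2.minAreaRect(cv2.convexHull(p)); print(r)
W=np.array([ray("top",q,0.01)[:2] for q in cv2.boxPoints(r)]); print(W.round(4)); c=W.mean(0);print("c",c)
for i in range(4): e=W[(i+1)%4]-W[i]; print(np.linalg.norm(e),np.degrees(np.arctan2(e[1],e[0])))
E
```

```text
((285.0161437988281, 203.04861450195312), (96.43507385253906, 154.20042419433594), 87.58048248291016)
[[ 0.6784  0.1994]
 [ 0.7058 -0.2738]
 [ 0.4088 -0.2811]
 [ 0.3826  0.1746]]
c [ 0.54390373 -0.04521476]
0.4740173213723318 -86.69086302901174
0.2970240780434175 -178.60088464310903
0.45647921146022874 93.29446966166172
0.2968404875237216 4.783637680482965
```

View pics/crop0.png

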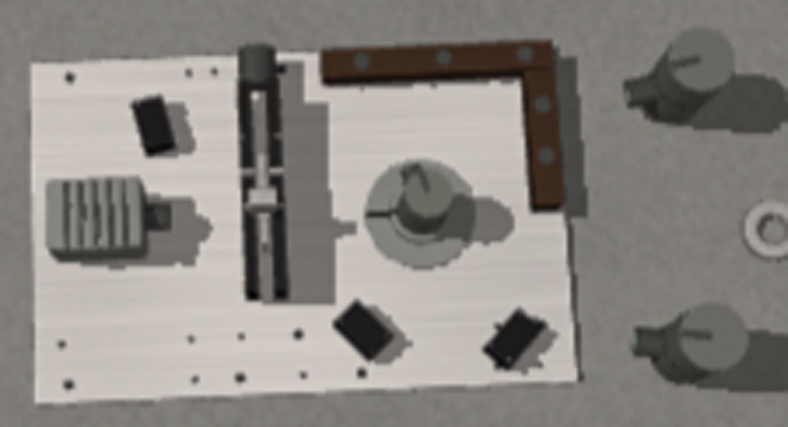

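The crop confirms it. The smallest head, in the cup at top px (321,195), has its snout pointing up and slightly left, while the cup rib points left at px (308,201). The two heads on the right, at (400,157) and (403,236), are visibly larger. I'll go above the cup.

{"api": "jog_arm", "payload": {
  "increments": [-12,-12,0,0,-23.5,-23.8,0,0,-23.5,-23.8,0,0,-23.5,-23.8,0,0,-23.5,-23.8,0,0,-23.5,-23.8,0,0,-23.5,-23.8,0,0,-23.5,-23.8,0,0,-23.5,-23.8,0,0,-23.5,-23.8,0,0,-23.5,-23.8,0,0,-23.5,-23.8,0,0],
  "fingers": 87
}}

```text
clock: 1.1
eef_pos: [0.3967, 0.2379, 0.2363]
orientation: [[-0.92, 0.393, -0.0], [0.393, 0.92, 0.0], [0.0, -0.0, -1.0]]
contact_force: [-0.2, -0.4, -0.6]
width: 0.0871
grasp_force: 0.0
```

{"api": "jog_arm", "payload": {
  "increments": [-23.5,-23.8,0,0,-23.5,-23.8,0,0,-23.5,-23.8,0,0,-23.5,-23.8,0,0,-23.5,-23.8,0,0,-23.5,-23.8,0,0,-23.5,-23.8,0,0,-23.5,-23.8,0,0,-23.5,-23.8,0,0,-23.5,-23.8,0,0,-23.5,-23.8,0,0,-23.5,-23.8,0,0]
}}

```text
clock: 2.1
eef_pos: [0.5438, -0.1352, 0.2363]
orientation: [[-0.92, 0.393, -0.0], [0.393, 0.92, 0.0], [0.0, 0.0, -1.0]]
contact_force: [-0.0, 0.1, -0.2]
width: 0.0871
grasp_force: 0.0
```

{"api": "jog_arm", "payload": {
  "increments": [-12,-12,0,0,0,0,0,0,0,0,0,0,0,0,0,0]
}}

```text
clock: 2.43
eef_pos: [0.5497, -0.1483, 0.236]
orientation: [[-0.92, 0.392, -0.001], [0.392, 0.92, 0.001], [0.001, 0.001, -1.0]]
contact_force: [-1.0, 0.5, 0.5]
width: 0.0872
grasp_force: 0.0
```

```bash
python3 - <<'E'
from h import *
s=status.observe(); print(s["clock"],s["eef_pos"],s["orientation"].round(4).tolist(),s["joint_pos"].round(1))
K,R,t=cam("wrist"); print(-R.T@t,R.round(3).tolist(),K[0,0]); np.savez("w1.npz",K=K,R=R,t=t)
shot("wrist","w1")
E
```

```text
2.4333 [ 0.54971709 -0.148292    0.23604719] [[-0.92, 0.392, -0.0011], [0.392, 0.92, 0.001], [0.0014, 0.0005, -1.0]] [-21.2   9.6  37.9  96.1  -6.1  76.4  84.7]
[ 0.48459865 -0.12096547  0.38389611] [[0.392, 0.92, 0.0], [0.888, -0.379, 0.261], [0.24, -0.102, -0.965]] 334.6250074203469
```

View pics/w1.png

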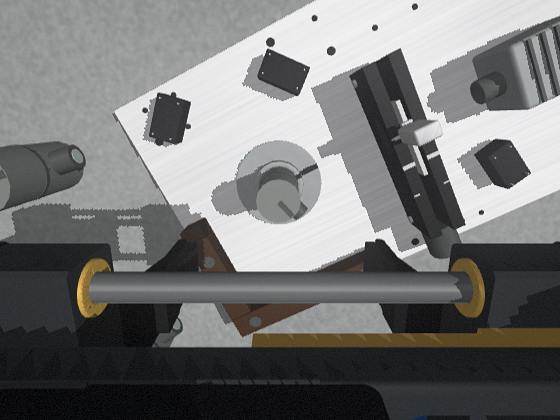

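The wrist view shows the cup flange centred near (279,182), its rib running from (298,176) to (318,165), and the head top near (279,195) with its line pointing down-right to about (298,214). The tab is near (420,131). I'll fit these.

```bash
cat >> h.py <<'E'
def ang(v): return np.degrees(np.arctan2(v[1],v[0]))
def load(f):
    d=np.load(f); return d["K"],d["R"],d["t"]
E
python3 - <<'E'
from h import *
c=load("w1.npz"); a=cv2.imread("pics/w1.png"); g=cv2.cvtColor(a,cv2.COLOR_BGR2GRAY)
P=lambda uv,z: ray("wrist",uv,z,c)[:2]
for uv in [(230,150),(250,160),(270,150),(279,190),(272,198),(215,198),(290,206),(308,171),(300,150),(200,100)]: print(uv,a[uv[1],uv[0]])
# plate edges: white mask
w=(g>185).astype(np.uint8)
# left edge rows 125..200 first white col ; top edge cols 130..300 first white row
L=np.array([P((np.argmax(w[r,100:260])+100,r),.01) for r in range(122,190,3)])
T=np.array([P((x,np.argmax(w[:,x])),.01) for x in range(130,240,4)])
for Q in(L,T):
    vx,vy,x0,y0=cv2.fitLine(Q.astype(np.float32),cv2.DIST_HUBER,0,.001,.01).ravel(); print("edge",ang((vx,vy)),x0,y0)
print("cup flange",P((279,182),.013),"head",P((279,195),.095),"tab",P((420,131),.11))
print("rib",P((298,176),.016),P((318,165),.016))
cv2.imwrite("pics/c1.png",cv2.resize(a[125:235,200:350],None,fx=5,fy=5,interpolation=cv2.INTER_CUBIC))
E
```

```text
(230, 150) [226 225 225]
(250, 160) [169 167 165]
(270, 150) [169 167 160]
(279, 190) [131 136 132]
(272, 198) [136 139 135]
(215, 198) [140 141 142]
(290, 206) [137 139 136]
(308, 171) [61 60 60]
(300, 150) [173 171 169]
(200, 100) [233 231 232]
edge 3.2068653 0.4611027 -0.27936676
edge -86.64528 0.4028258 -0.19217658
cup flange [ 0.54841306 -0.14982537] head [ 0.54503847 -0.14803574] tab [ 0.53789538 -0.02247217]
rib [ 0.54995689 -0.12752921] [ 0.54727883 -0.10263541]
```

View pics/c1.png

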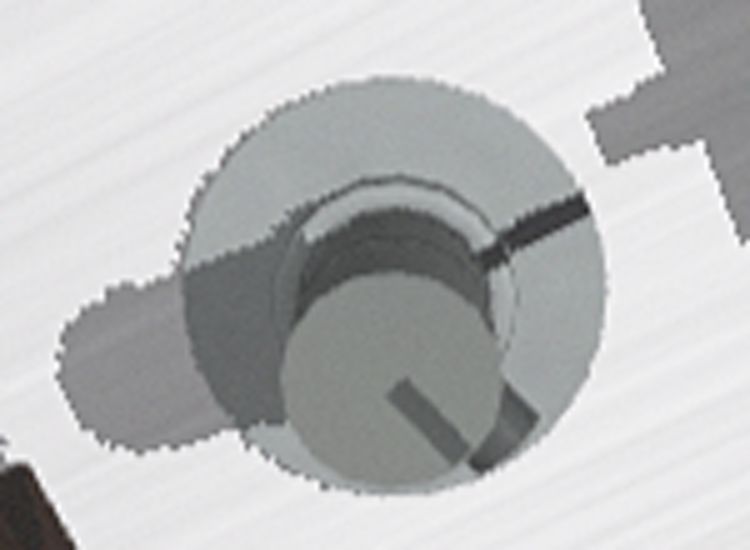

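```bash
python3 - <<'E'
from h import *
c=load("w1.npz"); P=lambda uv,z: ray("wrist",uv,z,c)[:2]
C=P((278.8,182),.013); H=P((278.2,201),.095)
r1,r2=P((297.4,176.6),.015),P((317.6,165.6),.015)
print("cup",C,"head",H,"ribang",ang(r2-r1),ang(r2-C),ang((r1+r2)/2-C),np.linalg.norm(r2-C),np.linalg.norm(r1-C))
l1,l2=P((280,202),.095),P((292,217),.095); print("line",l1,l2,ang(l2-l1),ang(l2-H))
s=status.observe();o=s["orientation"];print("tool y ang",ang(o[:2,1]))
T=(C+H)/2; d=np.array([*(T-s["eef_pos"][:2]),.074-s["eef_pos"][2]]); print("tool mm",o.T@d*1000)
E
```

```text
cup [ 0.54832484 -0.15003227] head [ 0.54978901 -0.15084136] ribang 95.90129733555719 90.52775346937909 88.54227880717674 0.046800006140045085 0.021723122178576325
line [ 0.55126023 -0.14972875] [ 0.56831472 -0.14525288] 14.705364021802552 16.786502817083605
tool y ang 66.98440904608701
tool mm [ -0.49762365  -2.89177653 162.20144064]
```

{"api": "jog_arm", "payload": {
  "increments": [0,-2.9,0,0,0,0,20,0,0,0,27,0,0,0,30,0,0,0,30,0,0,0,25,0,0,0,15,0,0,0,10,0,0,0,5,0,0,0,0,0,0,0,0,0]
}}

```text
clock: 3.4
eef_pos: [0.5495, -0.1521, 0.0754]
orientation: [[-0.92, 0.392, 0.001], [0.392, 0.92, 0.0], [-0.001, 0.001, -1.0]]
contact_force: [-0.3, 0.3, 0.6]
width: 0.0865
grasp_force: 0.0
```

{"api": "jog_arm", "payload": {
  "increments": [0,0,0,0,0,0,0,0,0,0,0,0,0,0,0,0,0,0,0,0,0,0,0,0,0,0,0,0,0,0,0,0,0,0,0,0,0,0,0,0],
  "fingers": 30,
  "grip_force": 12
}}

```text
clock: 4.23
eef_pos: [0.549, -0.152, 0.0745]
orientation: [[-0.92, 0.393, 0.0], [0.393, 0.92, 0.0], [-0.0, 0.0, -1.0]]
contact_force: [-0.5, 0.8, 1.0]
width: 0.0393
grasp_force: 11.9
```

{"api": "jog_arm", "payload": {
  "increments": [0,0,0,-0.06,0,0,0,-0.11,0,0,0,-0.115,0,0,0,-0.115,0,0,0,-0.115,0,0,0,-0.115,0,0,0,-0.115,0,0,0,-0.115,0,0,0,-0.11,0,0,0,-0.06,0,0,0,0,0,0,0,0]
}}

```text
clock: 5.23
eef_pos: [0.5491, -0.152, 0.0746]
orientation: [[-0.811, -0.585, 0.001], [-0.585, 0.811, 0.0], [-0.001, -0.0, -1.0]]
contact_force: [0.9, 1.1, 0.6]
width: 0.0391
grasp_force: 11.9
```

```bash
python3 - <<'E'
from h import *
s=status.observe(); print(s["clock"],s["eef_pos"],ang(s["orientation"][:2,1]),s["contact_force"],s["wrist_torque"],s["width"],s["joint_pos"].round(1))
K,R,t=cam("wrist"); np.savez("w2.npz",K=K,R=R,t=t)
a=shot("wrist","w2"); b=shot("top","top2")
cv2.imwrite("pics/v2.png",np.vstack([cv2.resize(a[:,:],(600,450))[:330],cv2.resize(b[160:240,220:370],(600,270))[:,:]]))
E
```

```text
5.2333 [ 0.54912386 -0.15196284  0.07462082] 125.77592703316687 [0.85932165 1.09249289 0.56610573] [ 0.30659407 -0.12030957 -0.02378866] 0.03912638289524038 [ -9.9  17.5  26.4 106.1  -9.   58.5 145.9]
```

View pics/v2.png

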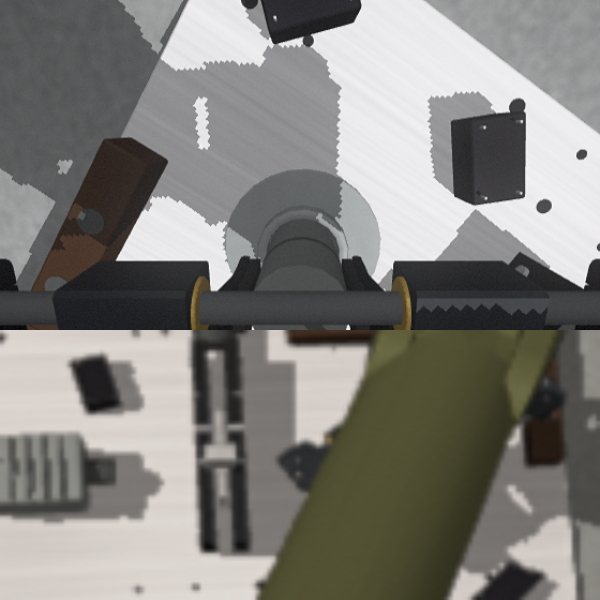

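The snout has turned with the grip (about 59°). Joint 7 is near its limit, so I'll release, lift, turn back and look again.

{"api": "jog_arm", "payload": {
  "increments": [0,0,0,0,0,0,0,0,0,0,0,0,0,0,0,0,0,0,0,0,0,0,0,0,0,0,0,0],
  "fingers": 75
}}

```text
clock: 5.92
eef_pos: [0.5488, -0.1523, 0.0745]
orientation: [[-0.81, -0.586, 0.0], [-0.586, 0.81, -0.0], [-0.0, -0.0, -1.0]]
contact_force: [-1.0, 0.5, -0.8]
width: 0.0728
grasp_force: 0.0
```

{"api": "jog_arm", "payload": {
  "increments": [0,0,-10,0,0,0,-20,0,0,0,-30,0.06,0,0,-30,0.11,0,0,-25,0.12,0,0,-20,0.12,0,0,-15,0.12,0,0,-10,0.12,0,0,0,0.12,0,0,0,0.12,0,0,0,0.11,0,0,0,0.06]
}}

```text
clock: 6.92
eef_pos: [0.5489, -0.1523, 0.2355]
orientation: [[-0.905, 0.425, 0.001], [0.425, 0.905, 0.0], [-0.001, 0.0, -1.0]]
contact_force: [0.3, -0.2, 0.9]
width: 0.0751
grasp_force: 0.0
```

{"api": "jog_arm", "payload": {
  "increments": [0,0,0,0,0,0,0,0,0,0,0,0]
}}

```text
clock: 7.17
eef_pos: [0.5489, -0.1522, 0.235]
orientation: [[-0.908, 0.419, 0.0], [0.419, 0.908, 0.0], [-0.0, 0.0, -1.0]]
contact_force: [-0.0, 0.0, 0.1]
width: 0.0748
grasp_force: 0.0
```

```bash
python3 - <<'E'
from h import *
s=status.observe(); print(s["clock"],s["eef_pos"],ang(s["orientation"][:2,1]),s["joint_pos"].round(1))
K,R,t=c=cam("wrist"); np.savez("w3.npz",K=K,R=R,t=t)
a=shot("wrist","w3"); u=proj("wrist",[.5487,-.1505,.03],c).astype(int);print(u)
x0,y0=u[0]-75,u[1]-60;print(x0,y0)
cv2.imwrite("pics/c3.png",cv2.resize(a[y0:y0+115,x0:x0+155],None,fx=5,fy=5,interpolation=cv2.INTER_CUBIC))
E
```

```text
7.1667 [ 0.54890406 -0.15219632  0.23495343] 65.24184668652629 [-17.2   9.2  33.7  96.2  -5.3  76.2  82.6]
[282 184]
207 124
```

View pics/c3.png

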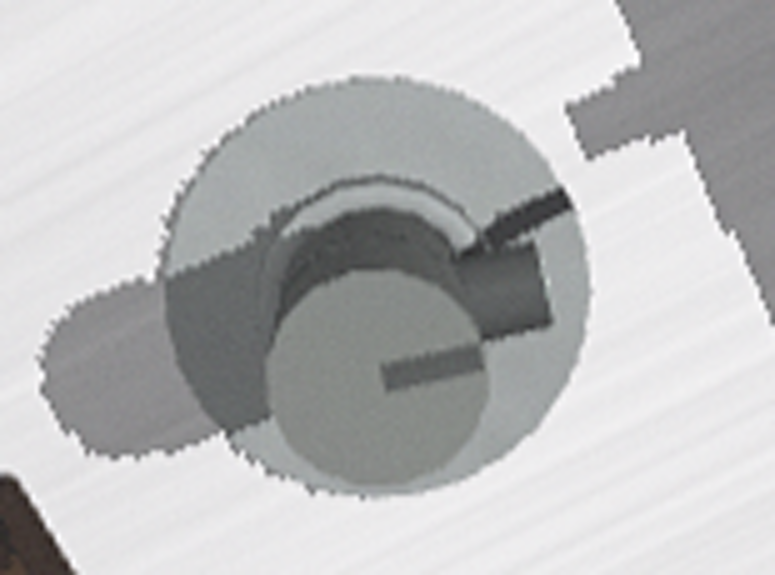

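The snout now points right and slightly up in the crop. The head line runs (384,379)→(482,358) and the rib runs (486,242)→(566,198). Line directions don't depend on height, so I'll compute the remaining turn from them.

```bash
python3 - <<'E'
from h import *
c=load("w3.npz"); a=cv2.imread("pics/w3.png"); g=cv2.cvtColor(a,cv2.COLOR_BGR2GRAY).astype(float)
P=lambda uv,z: ray("wrist",uv,z,c)[:2]
f=lambda q:(q[0]/5+207,q[1]/5+124)
l=[P(f(q),.095) for q in((384,379),(482,358))]; r=[P(f(q),.015) for q in((486,242),(566,198))]
print("hand line",ang(l[1]-l[0]),"rib",ang(r[1]-r[0]))
# darkness-weighted centroids
def axis(poly,z,thr):
    m=np.zeros(g.shape,np.uint8); cv2.fillPoly(m,[np.array([f(q) for q in poly]).round().astype(np.int32)],1)
    p=np.argwhere((m>0)&(g<thr)); w=np.array([P((x,y),z) for y,x in p]); e=cv2.fitLine(w.astype(np.float32),cv2.DIST_HUBER,0,1e-4,.001).ravel()
    return len(p),ang(e[:2]),e[2:]
print(axis([(372,360),(480,335),(492,372),(385,402)],.095,112))
print(axis([(495,215),(560,180),(580,215),(520,240),(490,250)],.015,100))
C=P(f((377,286)),.013);H=P(f((378,377)),.095);print(C,H)
E
```

```text
hand line 77.67113773233423 rib 94.46238310038503
(110, np.float32(79.4346), array([ 0.5509808 , -0.14141461], dtype=float32))
(84, np.float32(-81.58595), array([ 0.54767394, -0.11352554], dtype=float32))
[ 0.54847315 -0.15002233] [ 0.54917582 -0.15066031]
```

{"api": "jog_arm", "payload": {
  "increments": [0,1,10,0,0,0,25,0,0,0,30,0,0,0,30,0,0,0,30,0,0,0,20,0,0,0,10,0,0,0,6,0,0,0,0,0,0,0,0,0]
}}

```text
clock: 8.05
eef_pos: [0.55, -0.1515, 0.0744]
orientation: [[-0.907, 0.42, 0.001], [0.42, 0.907, -0.0], [-0.001, 0.0, -1.0]]
contact_force: [-0.3, -0.3, 0.2]
width: 0.075
grasp_force: 0.0
```

{"api": "jog_arm", "payload": {
  "increments": [0,0,0,0,0,0,0,0,0,0,0,0,0,0,0,0,0,0,0,0,0,0,0,0,0,0,0,0,0,0,0,0],
  "fingers": 30
}}

```text
clock: 8.72
eef_pos: [0.5494, -0.1512, 0.0737]
orientation: [[-0.907, 0.42, 0.0], [0.42, 0.907, 0.0], [-0.0, 0.0, -1.0]]
contact_force: [-0.1, 0.1, 0.6]
width: 0.0397
grasp_force: 12.0
```

{"api": "jog_arm", "payload": {
  "increments": [0,0,0,-0.05,0,0,0,-0.09,0,0,0,-0.09,0,0,0,-0.058,0,0,0,0,0,0,0,0,0,0,0,0]
}}

```text
clock: 9.3
eef_pos: [0.5496, -0.151, 0.0737]
orientation: [[-0.989, 0.147, 0.0], [0.147, 0.989, 0.0], [-0.0, 0.0, -1.0]]
contact_force: [0.3, 0.8, 0.5]
width: 0.0394
grasp_force: 12.0
```

{"api": "jog_arm", "payload": {
  "increments": [0,0,0,0,0,0,0,0,0,0,0,0,0,0,0,0,0,0,0,0,0,0,0,0,0,0,0,0],
  "fingers": 75
}}

```text
clock: 9.88
eef_pos: [0.5493, -0.1513, 0.0735]
orientation: [[-0.989, 0.145, -0.0], [0.145, 0.989, 0.0], [0.0, 0.0, -1.0]]
contact_force: [0.6, 0.3, 0.8]
width: 0.0729
grasp_force: 0.0
```

{"api": "jog_arm", "payload": {
  "increments": [0,0,-10,0,0,0,-25,0,0,0,-25,0,16,0,-10,0,16,0,0,0,16,0,0,0,12,0,0,0,0,0,0,0,0,0,0,0,0,0,0,0]
}}

```text
clock: 10.72
eef_pos: [0.4909, -0.1426, 0.1442]
orientation: [[-0.989, 0.145, 0.002], [0.145, 0.989, -0.0], [-0.002, 0.0, -1.0]]
contact_force: [1.1, -0.5, -0.4]
width: 0.0747
grasp_force: 0.0
```

```bash
python3 - <<'E'
from h import *
s=status.observe(); print(s["clock"],s["eef_pos"],ang(s["orientation"][:2,1]),s["joint_pos"].round(1))
K,R,t=c=cam("wrist"); np.savez("w4.npz",K=K,R=R,t=t); print(-R.T@t)
a=shot("wrist","w4"); u=proj("wrist",[.5487,-.1505,.03],c).astype(int);print(u)
x0,y0=max(u[0]-110,0),max(u[1]-100,0);print(x0,y0)
cv2.imwrite("pics/c4.png",cv2.resize(a[y0:y0+190,x0:x0+250],None,fx=3,fy=3,interpolation=cv2.INTER_CUBIC))
E
```

```text
10.7167 [ 0.49089833 -0.1425894   0.14424227] 81.65687130528849 [-15.6   5.4  30.5 110.4  -3.   64.9  97.7]
[ 0.42038162 -0.13281748  0.29186204]
[281 273]
171 173
```

View pics/c4.png

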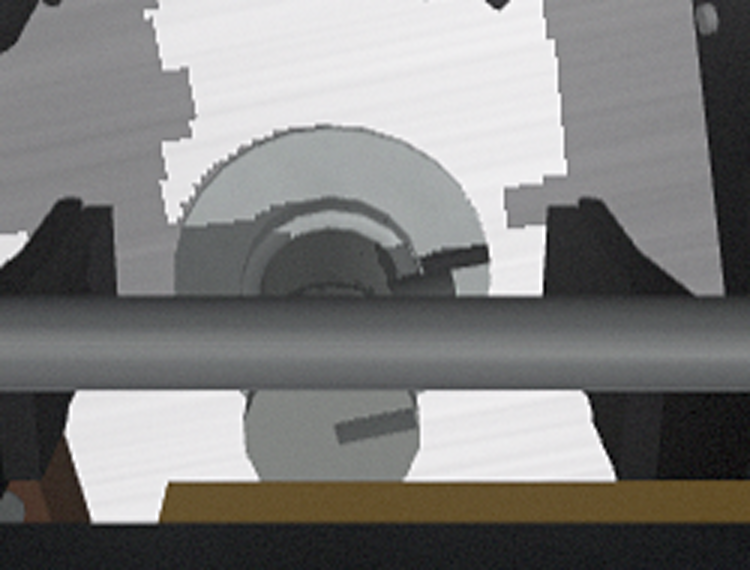

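The line and rib are both visible but partly hidden, because I moved away from the camera's side. I'll move the opposite way to put the camera over the head.

{"api": "jog_arm", "payload": {
  "increments": [-15,0,-10,0,-30,0,-10,0,-30,0,-10,0,-30,0,0,0,-20,0,0,0,-10,0,0,0,0,0,0,0,0,0,0,0,0,0,0,0]
}}

```text
clock: 11.52
eef_pos: [0.623, -0.1623, 0.1731]
orientation: [[-0.989, 0.146, -0.001], [0.146, 0.989, -0.0], [0.001, -0.0, -1.0]]
contact_force: [-0.1, 0.2, -0.3]
width: 0.075
grasp_force: 0.0
```

```bash
python3 - <<'E'
from h import *
s=status.observe(); print(s["clock"],s["eef_pos"],ang(s["orientation"][:2,1]))
K,R,t=c=cam("wrist"); np.savez("w5.npz",K=K,R=R,t=t); print(-R.T@t)
a=shot("wrist","w5"); u=proj("wrist",[.5487,-.1505,.03],c).astype(int);print(u)
x0,y0=max(u[0]-80,0),max(u[1]-80,0);print(x0,y0)
cv2.imwrite("pics/c5.png",cv2.resize(a[y0:y0+145,x0:x0+190],None,fx=4,fy=4,interpolation=cv2.INTER_CUBIC))
E
```

```text
11.5167 [ 0.62295453 -0.16232907  0.17311423] 81.63316820452057
[ 0.55288287 -0.1525067   0.32094468]
[282 111]
202 31
```

View pics/c5.png

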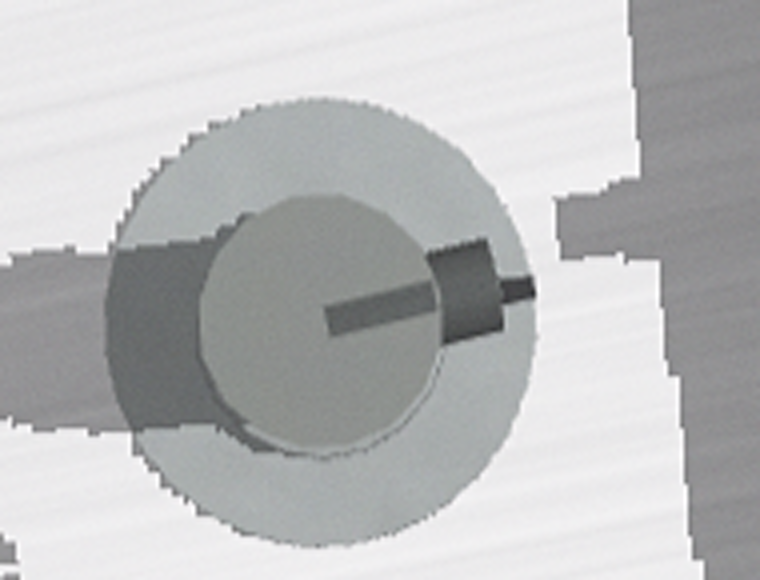

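The crop shows the head line (328,322)→(437,296), the snout end edge (487,238)–(503,330), and the rib end at (518,291). The snout looks slightly past the rib. I'll compute this numerically.

```bash
cat > m.py <<'E'
from h import *
def measure(fn,C0=(.5487,-.1505)):
    c=load(fn+".npz"); a=cv2.imread(f"pics/{fn}.png"); g=cv2.GaussianBlur(cv2.cvtColor(a,cv2.COLOR_BGR2GRAY),(3,3),0).astype(np.float32)
    K=4
    def patch(z,half=.06,res=2500): # rectify plane z to world-metric patch: row=+x down, col=+y
        n=int(2*half*res); xs=C0[0]-half+np.arange(n)/res; ys=C0[1]-half+np.arange(n)/res
        X,Y=np.meshgrid(xs,ys,indexing="ij"); p=np.stack([X.ravel(),Y.ravel(),np.full(X.size,z)],1)
        Km,R,t=c; q=(p@R.T+t)@Km.T; uv=(q[:,:2]/q[:,2:]).astype(np.float32)
        return cv2.remap(g,uv[:,0].reshape(n,n),uv[:,1].reshape(n,n),cv2.INTER_LINEAR),X,Y
    im,X,Y=patch(.095); 
    def fit(M): 
        e=cv2.fitLine(np.stack([X[M],Y[M]],1).astype(np.float32),cv2.DIST_L2,0,1e-4,.001).ravel(); s=np.sign(e[1]); return ang(s*e[:2]),e[2:],M.sum()
    r=np.hypot(X-H[0],Y-H[1]) if False else None
    return c,g,patch,fit
E
python3 - <<'E'
from m import *
c,g,patch,fit=measure("w5")
P=lambda uv,z: ray("wrist",uv,z,c)[:2]
f=lambda q:(q[0]/4+202,q[1]/4+31)
A=lambda p,q,z:ang(P(f(q),z)-P(f(p),z))
H=P(f((320,321)),.095); C=P(f((321,323)),.013); print("H",H,"C",C)
print("hand line",A((328,322),(437,296),.095),"line end from H",ang(P(f((437,296)),.095)-H))
print("snout sides",A((427,255),(487,238),.045),A((443,345),(503,330),.045),"face normal",A((487,238),(503,330),.045)+90)
print("snout end",ang(P(f((495,284)),.045)-C), np.linalg.norm(P(f((495,284)),.045)-C))
print("rib outer",[ang(P(f((536,288)),z)-C) for z in(.013,.015,.018)],"rib dir",A((502,294),(536,288),.015))
print("guide shadow n/a; plate 93.3")
im,X,Y=patch(.095)
d=np.hypot(X-H[0],Y-H[1]); M=(d<.016)&(im<115)
print("line fit",fit(M)); m=fit(M)
im,X,Y=patch(.016); d=np.hypot(X-C[0],Y-C[1]); th=np.degrees(np.arctan2(Y-C[1],X-C[0]))
M=(d>.041)&(d<.0465)&(abs(th-93)<12)&(im<115); print("rib centroid ang",ang((X[M].mean()-C[0],Y[M].mean()-C[1])),M.sum(),d[M].min(),d[M].max(),th[M].min(),th[M].max())
# plate top edge from this view? full flange fit
E
```

```text
H [ 0.5491688  -0.15104756] C [ 0.54827368 -0.15036068]
hand line 94.5358541313901 line end from H 93.22157397993237
snout sides 96.75376208314233 95.26330623110869 face normal 93.88787295494997
snout end 93.01473650457446 0.03475511294790805
rib outer [np.float64(90.51171702197882), np.float64(90.4757418738023), np.float64(90.42084712465932)] rib dir 91.25121567662192
guide shadow n/a; plate 93.3
line fit (np.float32(95.259735), array([ 0.5485444 , -0.14265847], dtype=float32), np.int64(419))
rib centroid ang 91.38215359221307 149 0.041060693070067385 0.04626715390988026 88.28931689802457 94.41974884499639
```

Snout ≈94°, rib ≈91°, plate y ≈93.3°. I'll tighten this with a flange circle fit and the unobstructed rib in views w1, w3 and w5.

```bash
python3 - <<'E'
from m import *
from scipy.optimize import least_squares as ls
for fn in("w1","w3","w5"):
    c,g,patch,fit=measure(fn)
    im,X,Y=patch(.013); C=np.array([.5484,-.1502]); pts=[]
    for th in np.radians(np.arange(-180,180,3)):
        rr=np.arange(.040,.056,.0002); x=C[0]+rr*np.cos(th); y=C[1]+rr*np.sin(th)
        v=cv2.remap(im,((y-Y[0,0])*2500).astype(np.float32)[None],((x-X[0,0])*2500).astype(np.float32)[None],cv2.INTER_LINEAR)[0]
        if v[0]>145 and v[0]<190 and v[-1]>210: k=np.argmax(v>195); pts.append((x[k],y[k]))
    pts=np.array(pts); s=ls(lambda p:np.hypot(pts[:,0]-p[0],pts[:,1]-p[1])-p[2],[*C,.048],loss="soft_l1",f_scale=3e-4); C=s.x[:2]
    print(fn,len(pts),"C",s.x.round(5))
    for z in(.013,.016):
        im,X,Y=patch(z); d=np.hypot(X-C[0],Y-C[1]); th=np.degrees(np.arctan2(Y-C[1],X-C[0]))
        lo=.042 if fn=="w5" else .035
        M=(d>lo)&(d<.0465)&(abs(th-92)<10)&(im<115)
        print("  z",z,"rib ang",th[M].mean().round(2),fit(M)[0],M.sum(), "width mm",(np.ptp(X[M])*1e3).round(1))
        M=M&(d>.042); print("   outer only",th[M].mean().round(2))
E
```

```text
w1 63 C [ 0.54968 -0.15223  0.04854]
  z 0.013 rib ang 92.78 90.71092 413 width mm 6.0
   outer only 92.61
  z 0.016 rib ang 93.57 89.9645 415 width mm 6.0
   outer only 93.27
w3 69 C [ 0.54949 -0.15208  0.04841]
  z 0.013 rib ang 92.02 105.46726 443 width mm 10.0
   outer only 92.65
  z 0.016 rib ang 92.65 107.99437 453 width mm 10.4
   outer only 93.27
w5 90 C [ 0.54973 -0.15186  0.04797]
  z 0.013 rib ang 93.35 13.272566 134 width mm 4.8
   outer only 93.35
  z 0.016 rib ang 93.29 176.39398 130 width mm 4.8
   outer only 93.29
```

```bash
python3 - <<'E'
from m import *
c,g,patch,fit=measure("w5")
for C in((.54973,-.15186),(.5483,-.1504)):
    t=np.linspace(0,6.28,200); q=np.array([proj("w",[C[0]+.048*np.cos(a),C[1]+.048*np.sin(a),.013],c) for a in t]); print(C,q.min(0),q.max(0))
print("rows at col 282:", [(y,int(g[y,282])) for y in list(range(50,62))+list(range(160,174))])
print("cols at row 120:", [(x,int(g[120,x])) for x in range(330,342)],[(x,int(g[97,x])) for x in range(330,342)])
print("cols left row 111:", [(x,int(g[111,x])) for x in range(222,236)])
E
```

```text
(0.54973, -0.15186) [226.59074356  54.93566365] [335.03976157 167.69443518]
(0.5483, -0.1504) [227.9133517   52.85205352] [336.51810059 165.93517428]
rows at col 282: [(50, 235), (51, 234), (52, 232), (53, 233), (54, 226), (55, 203), (56, 179), (57, 173), (58, 174), (59, 174), (60, 174), (61, 175), (160, 172), (161, 172), (162, 173), (163, 173), (164, 173), (165, 172), (166, 170), (167, 182), (168, 214), (169, 236), (170, 239), (171, 238), (172, 238), (173, 239)]
cols at row 120: [(330, 176), (331, 176), (332, 176), (333, 176), (334, 187), (335, 214), (336, 233), (337, 236), (338, 235), (339, 235), (340, 235), (341, 235)] [(330, 175), (331, 175), (332, 176), (333, 189), (334, 214), (335, 231), (336, 233), (337, 232), (338, 232), (339, 232), (340, 231), (341, 230)]
cols left row 111: [(222, 147), (223, 147), (224, 147), (225, 148), (226, 148), (227, 143), (228, 127), (229, 110), (230, 105), (231, 107), (232, 107), (233, 107), (234, 106), (235, 107)]
```

```bash
python3 - <<'E'
from m import *
from scipy.optimize import least_squares as ls
c,g,patch,fit=measure("w5"); P=lambda uv,z: ray("wrist",uv,z,c)[:2]
f=lambda q:((q[0]+.5)/4+201.5,(q[1]+.5)/4+30.5)
C=np.array([.5497,-.1519])
im,X,Y=patch(.095); H=C.copy()
for z in (.095,):
  # head top circle: step from ~137 outward to flange/white
  for it in range(3):
    pts=[]
    for th in np.radians(np.arange(-180,180,3)):
        rr=np.arange(.016,.024,.0001); x=H[0]+rr*np.cos(th); y=H[1]+rr*np.sin(th)
        v=cv2.remap(im,((y-Y[0,0])*2500).astype(np.float32)[None],((x-X[0,0])*2500).astype(np.float32)[None],cv2.INTER_LINEAR)[0]
        gr=np.abs(np.gradient(v)); k=gr.argmax()
        if gr[k]>.8: pts.append((x[k],y[k]))
    pts=np.array(pts); s=ls(lambda p:np.hypot(pts[:,0]-p[0],pts[:,1]-p[1])-p[2],[*H,.02],loss="soft_l1",f_scale=2e-4); H=s.x[:2]
  print("H",s.x,len(pts))
d=np.hypot(X-H[0],Y-H[1])
for thr in(105,112,118):
    M=(d<.0175)&(im<thr); print(thr,"line fit",fit(M)[0],"centroid from H",ang((X[M].mean()-H[0],Y[M].mean()-H[1])),M.sum(),d[M].min(),d[M].max())
e=(np.array(P(f((487,238)),.045))+P(f((503,330)),.045))/2
print("snout end from C,H",ang(e-C),ang(e-H),np.linalg.norm(e-C))
im,X,Y=patch(.045); d=np.hypot(X-C[0],Y-C[1]); th=np.degrees(np.arctan2(Y-C[1],X-C[0]))
M=(d>.024)&(d<.034)&(abs(th-93)<30)&(im<118); print("snout mask",th[M].mean(),np.median(th[M]),th[M].min(),th[M].max(),fit(M)[0],M.sum())
E
```

```text
H [ 0.55040905 -0.15166748  0.02064311] 120
105 line fit 94.847534 centroid from H 101.4496991658758 351 0.002167340584637434 0.017483486384185773
112 line fit 95.0183 centroid from H 101.35881359924788 419 0.0019705027949894678 0.017483486384185773
118 line fit 94.8585 centroid from H 101.5151489519018 464 0.0015712717692701618 0.017483486384185773
snout end from C,H 95.55727551809208 96.71620667565323 0.03616076833695737
snout mask 95.42293489591516 95.2952239179063 75.85420450589706 114.80566575481602 4.030795 1026
```

The circle-fit numbers are consistent: rib 93.3°, snout about 95.2°. I'll regrip and correct by −1.9° (roll +0.033).

{"api": "jog_arm", "payload": {
  "increments": [14,0,0,0,24,0,0,0,22,0,0,0,13.8,0,0,0,0,0,15,0,0,0,30,0,0,0,30,0,0,0,16,0,0,0,8,0,0,0,0,0,0,0,0,0]
}}

```text
clock: 12.48
eef_pos: [0.5507, -0.1516, 0.0753]
orientation: [[-0.989, 0.145, 0.001], [0.145, 0.989, -0.0], [-0.001, 0.0, -1.0]]
contact_force: [0.2, 0.3, 0.3]
width: 0.0753
grasp_force: 0.0
```

{"api": "jog_arm", "payload": {
  "increments": [0,0,0,0,0,0,0,0,0,0,0,0,0,0,0,0,0,0,0,0,0,0,0,0,0,0,0,0,0,0,0,0],
  "fingers": 30
}}

```text
clock: 13.15
eef_pos: [0.5506, -0.1514, 0.0747]
orientation: [[-0.989, 0.145, 0.0], [0.145, 0.989, 0.0], [-0.0, 0.0, -1.0]]
contact_force: [-0.0, 0.0, 1.0]
width: 0.039
grasp_force: 12.0
```

{"api": "jog_arm", "payload": {
  "increments": [0,0,0,0.016,0,0,0,0.017,0,0,0,0,0,0,0,0,0,0,0,0]
}}

```text
clock: 13.57
eef_pos: [0.5507, -0.1515, 0.0747]
orientation: [[-0.984, 0.178, 0.0], [0.178, 0.984, -0.0], [-0.0, -0.0, -1.0]]
contact_force: [0.8, 0.1, 0.9]
width: 0.0388
grasp_force: 12.0
```

{"api": "jog_arm", "payload": {
  "increments": [0,0,0,0,0,0,0,0,0,0,0,0,0,0,0,0,0,0,0,0,0,0,0,0,0,0,0,0],
  "fingers": 75
}}

```text
clock: 14.15
eef_pos: [0.5505, -0.1514, 0.0745]
orientation: [[-0.984, 0.178, -0.0], [0.178, 0.984, 0.0], [0.0, 0.0, -1.0]]
contact_force: [-0.1, 0.2, -0.6]
width: 0.073
grasp_force: 0.0
```

{"api": "jog_arm", "payload": {
  "increments": [0,0,-15,0,0,0,-28,0,0,0,-28,0,0,0,-18,0,-14,0,-10,0,-24,0,0,0,-22,0,0,0,-13.8,0,0,0,0,0,0,0,0,0,0,0,0,0,0,0]
}}

```text
clock: 15.07
eef_pos: [0.6221, -0.1648, 0.1732]
orientation: [[-0.984, 0.178, -0.001], [0.178, 0.984, 0.0], [0.001, -0.0, -1.0]]
contact_force: [-0.7, 0.2, 0.1]
width: 0.0749
grasp_force: 0.0
```

```bash
python3 - <<'E'
from m import *
s=status.observe(); print(s["clock"],s["eef_pos"],ang(s["orientation"][:2,1]))
K,R,t=cam("wrist"); np.savez("w6.npz",K=K,R=R,t=t); shot("wrist","w6")
C=np.array([.5497,-.1519])
for fn in("w5","w6"):
    c,g,patch,fit=measure(fn)
    im,X,Y=patch(.095); d=np.hypot(X-.5504,Y+.1517); M=(d<.0175)&(im<112); l=fit(M)[0],M.sum()
    im,X,Y=patch(.045); d=np.hypot(X-C[0],Y-C[1]); th=np.degrees(np.arctan2(Y-C[1],X-C[0])); M=(d>.024)&(d<.034)&(abs(th-93)<30)&(im<118); sn=np.median(th[M])
    im,X,Y=patch(.015); d=np.hypot(X-C[0],Y-C[1]); th=np.degrees(np.arctan2(Y-C[1],X-C[0])); M=(d>.042)&(d<.0465)&(abs(th-93)<9)&(im<115)
    print(fn,"line",l,"snout",sn,"rib",th[M].mean(),M.sum())
# whole-tab finder: pixel guess
c=load("w6.npz"); print("tab px if plate pose",proj("w",[.5379,-.0225,.11],c))
a=cv2.imread("pics/w6.png"); cv2.imwrite("pics/c6.png",cv2.resize(a[:250,200:560],None,fx=2.2,fy=2.2,interpolation=cv2.INTER_CUBIC))
E
```

```text
15.0667 [ 0.62209207 -0.16475238  0.1731998 ] 79.72594604418828
w5 line (np.float32(94.97703), np.int64(418)) snout 95.2952239179063 rib 93.29383289559671 132
w6 line (np.float32(93.4935), np.int64(433)) snout 93.11407877886604 rib 93.15084307218201 134
tab px if plate pose [496.89164292  50.43147041]
```

The sensor is done: snout 93.1°, line 93.5°, rib 93.2°, and it is released. Next is the shutter. I'll turn the tool so the fingers close along the slide, with the camera above the tab.

{"api": "jog_arm", "payload": {
  "increments": [10,8,-7,0,20,17,-10,0,20,17,-10,0,20,17,0,0,10,8,0,0.06,0,0,0,0.11,0,0,0,0.115,0,0,0,0.115,0,0,0,0.115,0,0,0,0.115,0,0,0,0.115,0,0,0,0.115]
}}

```text
clock: 16.12
eef_pos: [0.5554, -0.0844, 0.2007]
orientation: [[-0.502, 0.865, 0.0], [0.865, 0.502, 0.001], [0.001, 0.001, -1.0]]
contact_force: [-0.3, -0.5, -0.1]
width: 0.0749
grasp_force: 0.0
```

{"api": "jog_arm", "payload": {
  "increments": [0,0,0,0.115,0,0,0,0.115,0,0,0,0.115,0,0,0,0.085,0,0,0,0.043,0,0,0,0,0,0,0,0,0,0,0,0],
  "fingers": 60
}}

```text
clock: 16.78
eef_pos: [0.5559, -0.0844, 0.2007]
orientation: [[-0.06, 0.998, 0.0], [0.998, 0.06, 0.001], [0.001, 0.0, -1.0]]
contact_force: [0.7, 0.4, -0.3]
width: 0.0599
grasp_force: 0.0
```

```bash
python3 - <<'E'
from h import *
s=status.observe(); print(s["clock"],s["eef_pos"],ang(s["orientation"][:2,1]),s["joint_pos"].round(1))
K,R,t=c=cam("wrist"); np.savez("w7.npz",K=K,R=R,t=t); print(-R.T@t)
a=shot("wrist","w7"); u=proj("wrist",[.5405,-.018,.11],c).astype(int);print(u)
x0,y0=max(u[0]-125,0),max(u[1]-90,0);print(x0,y0)
cv2.imwrite("pics/c7.png",cv2.resize(a[y0:y0+190,x0:x0+250],None,fx=3,fy=3,interpolation=cv2.INTER_CUBIC))
E
```

```text
16.7833 [ 0.55588222 -0.08437678  0.20065194] 3.4483609934581794 [-27.2   9.9  37.1  99.9  -6.3  72.3  14.9]
[ 0.55209842 -0.01364683  0.3484662 ]
[263 122]
138 32
```

View pics/c7.png

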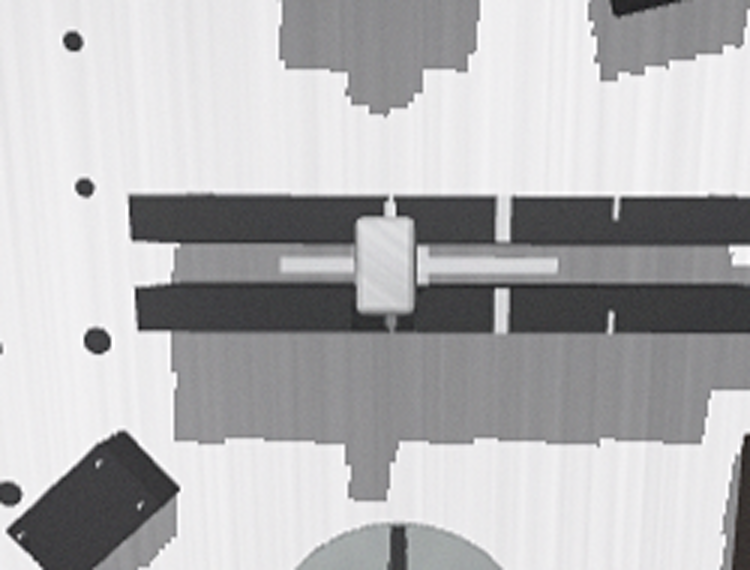

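The tab top is centred at crop (385.5,264). The guide-top lines are at x≈390 (closed), 502.5 (half, long and wide) and 613 (fully open). The rib and snout are at the bottom.

```bash
python3 - <<'E'
from h import *
c=load("w7.npz"); P=lambda q,z: ray("wrist",((q[0]+.5)/3+137.5,(q[1]+.5)/3+31.5),z,c)
T=P((385.5,264),.11); a,b=P((390,205),.068),P((391,322),.068); h1,h2=P((503.5,218),.068),P((501.5,310),.068); f1,f2=P((616,208),.068),P((611,322),.068)
u=np.array([np.cos(np.radians(3.3)),np.sin(np.radians(3.3)),0])
print("tab",T,"ang of half line",ang((h1-h2)[:2])-90)
for n,p in(("tab",T),("closed",(a+b)/2),("half",(h1+h2)/2),("full",(f1+f2)/2)): print(n,p,"u",p@u)
s=status.observe();o=s["orientation"]; d=T-s["eef_pos"]; d[2]=.091-s["eef_pos"][2]; print("tool mm",o.T@d*1e3)
E
```

```text
tab [ 0.54236556 -0.01590846  0.11      ] ang of half line 3.251067160144345
tab [ 0.54236556 -0.01590846  0.11      ] u 0.5405504615309732
closed [ 0.54200648 -0.01632033  0.068     ] u 0.5401682711363489
half [ 0.57221208 -0.01455307  0.068     ] u 0.5704255115809865
full [ 0.60218081 -0.01309198  0.068     ] u 0.6004286603022267
tool mm [ 69.10210555  -9.5419099  109.68700553]
```

{"api": "jog_arm", "payload": {
  "increments": [15,-2.5,0,0,25,-4,0,0,20,-3,0,0,9,0,0,0,0,0,15,0,0,0,27,0,0,0,27,0,0,0,20,0,0,0,13,0,0,0,6.5,0,0,0,0,0,0,0,0,0]
}}

```text
clock: 17.83
eef_pos: [0.5431, -0.0165, 0.0925]
orientation: [[-0.059, 0.998, 0.0], [0.998, 0.059, -0.0], [-0.0, 0.0, -1.0]]
contact_force: [0.1, 0.5, -0.5]
width: 0.0603
grasp_force: 0.0
```

{"api": "jog_arm", "payload": {
  "increments": [0,0,0,0,0,0,0,0,0,0,0,0,0,0,0,0,0,0,0,0,0,0,0,0,0,0,0,0,0,0,0,0,0,0,0,0,0,0,0,0,0,0,0,0,0,0,0,0],
  "fingers": 5,
  "grip_force": 25
}}

```text
clock: 18.83
eef_pos: [0.5423, -0.0161, 0.092]
orientation: [[-0.059, 0.998, -0.001], [0.998, 0.059, 0.0], [0.0, -0.001, -1.0]]
contact_force: [-4.1, 0.3, 3.0]
width: 0.0142
grasp_force: 25.0
```

{"api": "jog_arm", "payload": {
  "increments": [0,1.5,0,0,0,3,0,0,0,4,0,0,0,4,0,0,0,4,0,0,0,4,0,0,0,4,0,0,0,3,0,0,0,1.5,0,0,0,0,0,0,0,0,0,0,0,0,0,0]
}}

```text
clock: 19.83
eef_pos: [0.5711, -0.0144, 0.092]
orientation: [[-0.059, 0.998, -0.002], [0.998, 0.059, 0.0], [0.0, -0.002, -1.0]]
contact_force: [-6.4, 0.4, 6.8]
width: 0.0137
grasp_force: 25.0
```

```bash
python3 - <<'E'
from h import *
s=status.observe(); p=s["eef_pos"]; u=np.array([np.cos(np.radians(3.3)),np.sin(np.radians(3.3)),0])
print(s["clock"],p,"u",p@u,s["contact_force"],s["width"],s["grasp_force"],ang(s["orientation"][:2,1]))
K,R,t=c=cam("wrist"); np.savez("w8.npz",K=K,R=R,t=t); shot("wrist","w8"); shot("top","t8"); shot("scene","s8")
for n in("w8","t8","s8"):
    cc=c if n=="w8" else cam({"t":"top","s":"scene"}[n[0]])
    print(n,[proj("x",q,cc).round(0).tolist() for q in([.5722,-.0145,.068],[.5722,-.0145,.11],[.5497,-.1519,.095])])
E
```

```text
19.8333 [ 0.5711467  -0.01442544  0.09201973] u 0.569369248842867 [-6.40619083  0.35634662  6.81214625] 0.013660306589376673 25.000850684009492 3.3776520973170787
w8 [[282.0, 251.0], [282.0, 288.0], [229.0, 487.0]]
t8 [[275.0, 188.0], [275.0, 185.0], [323.0, 195.0]]
s8 [[280.0, 233.0], [280.0, 224.0], [234.0, 206.0]]
```

{"api": "jog_arm", "payload": {
  "increments": [0,0.5,0,0,0,0.5,0,0,0,0,0,0,0,0,0,0,0,0,0,0,0,0,0,0,0,0,0,0]
}}

```text
clock: 20.57
eef_pos: [0.5719, -0.0144, 0.092]
orientation: [[-0.059, 0.998, -0.003], [0.998, 0.059, 0.0], [0.0, -0.003, -1.0]]
contact_force: [-5.9, 0.2, 7.4]
width: 0.0135
grasp_force: 25.0
```

```bash
python3 - <<'E'
from h import *
s=status.observe(); p=s["eef_pos"]; u=np.array([np.cos(np.radians(3.3)),np.sin(np.radians(3.3)),0]); v=np.array([-u[1],u[0],0])
print(s["clock"],p,"u",p@u,s["contact_force"],s["width"],s["joint_vel"].round(2))
c=cam("wrist"); g=cv2.cvtColor(shot("wrist","w9"),cv2.COLOR_BGR2GRAY)
v0=np.array([.5423,-.0161,0])@v
for dv in(.017,.015,-.015):
    row=[]
    for du in np.arange(.012,.065,.0015):
        q=proj("x",(.5402+du)*u+(v0+dv)*v+[0,0,.068],c); x,y=q.round().astype(int); row.append((round(du*1e3,1),int(g[y,x]) if 0<=y<420 and 0<=x<560 else -1))
    print(dv,row)
E
```

```text
20.5667 [ 0.5719098  -0.0144021   0.09203841] u 0.5701324255405306 [-5.88811502  0.24603451  7.38865964] 0.013519813203679946 [-0.02  0.1  -0.01  0.04  0.    0.05  0.05]
0.017 [(np.float64(12.0), 53), (np.float64(13.5), 57), (np.float64(15.0), 54), (np.float64(16.5), 52), (np.float64(18.0), 58), (np.float64(19.5), 55), (np.float64(21.0), 59), (np.float64(22.5), 56), (np.float64(24.0), 52), (np.float64(25.5), 55), (np.float64(27.0), 56), (np.float64(28.5), 220), (np.float64(30.0), 209), (np.float64(31.5), 216), (np.float64(33.0), 52), (np.float64(34.5), 53), (np.float64(36.0), 54), (np.float64(37.5), 57), (np.float64(39.0), 55), (np.float64(40.5), 53), (np.float64(42.0), 50), (np.float64(43.5), 57), (np.float64(45.0), 56), (np.float64(46.5), 57), (np.float64(48.0), 55), (np.float64(49.5), 52), (np.float64(51.0), 52), (np.float64(52.5), 53), (np.float64(54.0), 58), (np.float64(55.5), 54), (np.float64(57.0), 54), (np.float64(58.5), 53), (np.float64(60.0), 213), (np.float64(61.5), 48), (np.float64(63.0), 55), (np.float64(64.5), 50)]
0.015 [(np.float64(12.0), 54), (np.float64(13.5), 53), 
[... 993 characters left out ...]
), (np.float64(22.5), 90), (np.float64(24.0), 88), (np.float64(25.5), 90), (np.float64(27.0), 87), (np.float64(28.5), 88), (np.float64(30.0), 89), (np.float64(31.5), 89), (np.float64(33.0), 88), (np.float64(34.5), 88), (np.float64(36.0), 90), (np.float64(37.5), 87), (np.float64(39.0), 91), (np.float64(40.5), 87), (np.float64(42.0), 89), (np.float64(43.5), 88), (np.float64(45.0), 87), (np.float64(46.5), 86), (np.float64(48.0), 90), (np.float64(49.5), 85), (np.float64(51.0), 88), (np.float64(52.5), 48), (np.float64(54.0), 46), (np.float64(55.5), 103), (np.float64(57.0), 173), (np.float64(58.5), 23), (np.float64(60.0), 62), (np.float64(61.5), 62), (np.float64(63.0), 58), (np.float64(64.5), 57)]
```

```bash
python3 - <<'E'
from h import *
u=np.array([np.cos(np.radians(3.3)),np.sin(np.radians(3.3)),0]); v=np.array([-u[1],u[0],0]); v0=np.array([.5423,-.0161,0])@v
c=cam("wrist"); g=cv2.cvtColor(cv2.imread("pics/w9.png"),cv2.COLOR_BGR2GRAY).astype(np.float32)
for dv in(.017,.0155,.014,.0125,.011):
    du=np.arange(26,36,.5); q=np.array([proj("x",(.5402+d/1e3)*u+(v0+dv)*v+[0,0,.068],c) for d in du],np.float32)
    print(dv,cv2.remap(g,q[:,0][None],q[:,1][None],1)[0].astype(int))
print(du[:1],du[-1:])
E
```

```text
0.017 [ 55  55  53  50  90 214 205 202 205 208 209 211 126  65  52  53  53  53
  54  51]
0.0155 [ 55  54  51  49  89 212 171 172 174 176 177 183 118  62  51  53  53  54
  54  54]
0.014 [ 53  52  52  51  89 213 200 198 201 203 205 208 128  62  50  53  55  53
  53  55]
0.0125 [ 53  53  52  52  89 214 206 202 204 207 208 211 127  59  46  51  52  51
  51  52]
0.011 [ 51  51  50  47  61 132 208 202 202 207 208 210 130  59  46  50  51  51
  50  50]
[26.] [35.5]
```

The pointer lies inside the half-travel line, with nothing bright elsewhere on the guide top. I'll hold briefly, then hand in.

{"api": "jog_arm", "payload": {
  "increments": [0,0.1,0,0,0,0,0,0,0,0,0,0,0,0,0,0,0,0,0,0,0,0,0,0,0,0,0,0,0,0,0,0,0,0,0,0,0,0,0,0,0,0,0,0,0,0,0,0]
}}

```text
clock: 21.62
eef_pos: [0.5719, -0.0144, 0.092]
orientation: [[-0.059, 0.998, -0.003], [0.998, 0.059, 0.0], [0.0, -0.003, -1.0]]
contact_force: [-7.7, -0.3, 7.8]
width: 0.0137
grasp_force: 25.0
```

```bash
python3 - <<'E'
from h import *
s=status.observe(); print(s["clock"],s["eef_pos"],s["contact_force"],s["width"],s["grasp_force"])
if abs(s["eef_pos"][0]-.572)<.001 and s["grasp_force"]>20: print(bot.close_job())
E
```

```text
21.6167 [ 0.57193885 -0.01440878  0.09201486] [-7.72493845 -0.31689103  7.79307529] 0.013650772622837056 25.003496775752865
the job is handed in; nothing more can be done
None
```

The job is handed in at 21.6 s: the sensor snout points along the cup mark to within about half a degree and is released, and the gripper is still holding the shutter tab steady at the half-travel mark with 25 N.

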